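# Close the gauge-block case without a bang

## Task

Close the lid of the gauge-block case, which stands open leaning back on its hinge: tip it forward past upright so that it leaves the hand and begins to fall by itself, catch it on a finger from underneath before it is half-way down, and lower it gently until it is fully shut, with no bang. Never grip or pinch the lid, and leave the oil can, screwdriver, square and dial gauge beside the case where they are.

Things in the scene. Friction and masses are not known exactly. Their poses are not given: they have to be found in the camera images.
- case: Dark wooden gauge-block case fixed on the bench, holding rows of steel blocks in a pale insert: 130 mm deep (its x), 240 mm wide (its y), 66 mm high without the lid. Origin at the centre of its underside; its x axis points from the front (the lip side) to the hinge side, z up; the case stands turned so that its lip faces more or less to the robot's right (-y).
- lid_hinge (a point): Middle of the hinge axis, at the top of the case's rear face: 65 mm along the case's +x from its origin, 66 mm up. The axis runs along the case's y. Fixed to the case.
- lid_lip (a point): Middle of the lower (inner) edge of the lid's front, the finger lip. The lid is a flat wooden board 152 mm from hinge to lip, 240 mm wide and 14 mm thick, its inner face in the plane through the hinge axis, green-lined inside. Shut, the lip overhangs the case front by 22 mm, 66 mm above the bench, so that a finger can stay under it until it is shut. This point's axes are the lid's: x from the lip to the hinge, z out of the outer face.
- lid (a joint): Lid angle in rad: 0 shut (lid level on the case), 1.57 upright, 1.85 leaning back on its stop, where it starts. About 0.45 kg; its point of balance is at 1.48, and below that it falls forward. The hinge is damped but holds the lid nowhere: let go at 1.40 it falls slowly at first, takes roughly 2 s to come half-way down (0.75) and 1 s more to land, still moving at about 1 rad/s, which is a bang.
- oil_can: Small red oil can with a conical top and thin spout, 60 mm across, 115 mm high, standing; origin at the centre of its base. Not to be moved.
- screwdriver: Screwdriver with an orange handle, 180 mm long, lying on the bench along its x axis; origin on the bench under its middle. Not to be moved.
- square: Machinist's steel try square lying flat: stock 90 x 16 x 16 mm along its x, blade 80 mm along its y; origin on the bench near its middle. Not to be moved.
- dial_gauge: Round dial gauge lying on its back, white face, 56 mm across, 20 mm high, with a stem reaching 72 mm along its -x; origin at the centre of its underside. Not to be moved.

How it is judged (in metres and radians):
On the way, in this order (a step that is already met when the one before it is completed fails the run):
1. the lid is past its balance, off the fingers and falling by itself (value of joint lid between 0.75 and 1.46 rad and velocity of joint lid below -0.02 rad/s and contact force between the fingers and lid_inner_face below 0.05 N and contact force between the fingers and lid_outer_face below 0.05 N), for 0.05 s.
2. a finger has caught the lid from underneath before it is half-way down (value of joint lid between 0.72 and 1.45 rad and contact force between the fingers and lid_inner_face above 0.25 N and velocity of joint lid above -0.35 rad/s), for 0.2 s.
3. the lid is shut (value of joint lid below 0.02 rad), for 0.2 s.
At the end, for the whole second after the job is handed in: The lid lies fully shut (within 0.02 rad, 3 mm at the lip) and still, and the four things beside the case are within 12 mm of where they stood (value of joint lid below 0.02 rad and velocity of joint lid between -0.05 and 0.05 rad/s and distance of each of oil_can, screwdriver, square, dial_gauge from where it was at the start of the episode below 0.012 m); the robot touches nothing.
It fails at once if the lid comes down with a bang: faster than 0.5 rad/s between 0.35 rad and the last 0.03 rad (5 mm at the lip) of its travel (value of joint lid between 0.03 and 0.35 rad and velocity of joint lid below -0.5 rad/s).
It fails at once if the lid is pinched: fingers press both its faces at once with more than 1.5 N (contact force between the fingers and lid_inner_face above 1.5 N and contact force between the fingers and lid_outer_face above 1.5 N).
It fails at once if a thing beside the case is moved, tipped or lifted (distance of any of oil_can, screwdriver, square, dial_gauge from where it was at the start of the episode above 0.012 m).
It also fails if it takes over 53 s, if anything falls off the work surface, if the arm or the gripper's body presses on something with over 40 N, if the wrist force passes 120 N, or if a joint passes its speed limit or range.

## Robot

A 6-joint arm with a two-finger parallel gripper is mounted at the origin on the work surface. World frame = base frame: x ahead of the robot, y to its left, z up, the work surface at z = 0. Lengths are in mm, angles in rad, forces in N, time in s.
With the tool pointing down it reaches from about 350 to 875 mm from the base axis. Payload 4.2 kg.
Tool frame: the origin (TCP) lies at the very end of the fingers, on their centre line; the grasp point (between the pads) lies 19 mm behind it (pinch_z is the distance from the TCP to the grasp point, in mm); z points along the fingers, y is the line along which they close (so a half turn about z gives the same grasp; the last joint's range is limited). The gripper opens to 85 mm and grips with 20 to 120 N. Pads are 22 mm wide; open, the fingers measure 114 mm over their backs; the gripper's body (76 mm by 85 mm) begins 54 mm behind the grasp point. The pads swing forward as they close: fully open they stand 13 mm farther back than shut.
Start: joints at [1.431, 0.385, 0.008, 0, -1.194, -0.259], TCP at [242.662, 575.946, 231.312] pointing down, gripper open.
Joint ranges: [-3.14, 3.14], [-1.21, 2.06], [-1.07, 1.41], [-3.16, 2.05], [-2.99, -0.16], [-3.1, 3.1]. Speed limits (rad/s): [2.79, 2.79, 3.14, 3.14, 3.14, 3.14].

## Interface

Orientations are given as a unit quaternion [x, y, z, w].
In Python, from bench import * gives the robot as it stands.
- The arm moves only by the tool arm_command, never from a script. Its argument "steps" is one flat list of numbers, 4 for each row, row after row: the shift along the tool's x, y, z in m, then the turn about the tool's z in rad. In form: [tx, ty, tz, roll, tx, ty, tz, roll, ...]. A call has 1 to 20 rows; each row shifts and turns the commanded pose from where the row before left it, along the tool's axes as they then stand; what a row does not reach is not made up. A row lasts 1/8 s, in which the tool goes at most 62.5 mm and 10.7 degrees, less where a joint would pass 70% of its speed; a pose out of reach is approached as far as the arm can. A call with a gripper value outside its range is refused whole. "grip" is the finger opening in m, from 0 to 0.0854, set as the call begins (left out, the last holds). The fingers move at their own pace and stop on an object; the grip force is fixed at half the most. Time passes only in rows, so rows that do not move let the fingers close. It gives the time, the measured TCP pose, the force, the opening and the grip force at its end, in the units of the state.
- read_state(): the state, without advancing time (a new reading comes with each control period).
- get_image(name): name is "scene" or "top" or "wrist"; returns the picture (420x560x3 uint8, red, green, blue); there is no depth.
- get_calibration(name): a dict with "camera_matrix" (3x3 intrinsics, pixels), "cam_to_world" (4x4, takes a point from camera to world coordinates). Camera axes: x right, y down, z forward; pixel columns grow to the right and rows downward; lengths in mm; the calibration is good to about 2 mm. The wrist camera is an equidistant fisheye: a pixel r from the principal point sees the ray r / f radians off the axis. A picture is of the moment at which its call begins: read the wrist's pose just before it. get_calibration takes no time and is no camera call; for the wrist camera it gives the pose at the moment of the call.
- job_done(): hands the job in; it is judged then, once.
The state is a dict: "clock": time; "joints": joint angles; "joint_vel": joint speeds; "joint_efforts": joint torques, N m; "position": TCP position; "ee_rot": TCP orientation; "contact_force": force on the tool from outside, world axes, zero at the start; "wrist_torque": the same for the moment, N m; "gripper_width": finger opening in mm; "grasp_force": force on a finger pad.
Only numpy, scipy, OpenCV 4.12 (cv2) and the standard library are available. Lean on these libraries where they do the work, as an engineer would, in place of code of your own. Each camera call takes 0.05 s, during which the arm holds its last target. There are 200 camera calls.

## Working session

There is one attempt and no reset: what is moved stays moved. The work goes in short steps, Python scripts to look and compute and a tool call to move; the robot and the scene stay as the last step left them, time stands still between calls to the robot, and variables do not carry over. Pictures are saved under pics/ and viewed, at most 10 in all, crops included, and the job is handed in when it is done.

Besides the shell and the picture viewer there is one more tool, called as name(argument=value, ...) on one line, values as JSON. arm_command: Moves the arm, as the interface text tells. Its arguments: {"type":"object","properties":{"steps":{"type":"array","items":{"type":"number"}},"grip":{"type":"number"}},"required":["steps"]}

```bash
mkdir -p pics; python3 - <<'E'
from bench import *
import cv2,numpy as np
s=read_state();print(s)
for n in("scene","top"):
    cv2.imwrite(f"pics/{n}0.png",get_image(n)[:,:,::-1]);c=get_calibration(n);print(n,np.round(c["camera_matrix"],1).tolist(),np.round(c["cam_to_world"],3).tolist())
E
```

```text
{'clock': 0.0, 'joints': array([ 1.43060315e+00,  3.85561284e-01,  6.60525060e-03, -4.52364768e-04,
       -1.19404112e+00, -2.58599440e-01]), 'joint_vel': array([-0.00066784,  0.00054727,  0.00060269, -0.00196022, -0.00152248,
       -0.00028998]), 'joint_efforts': array([-2.46787513e-04, -3.92288017e+01,  1.88393247e+01,  4.18604672e+00,
       -4.69003542e-03,  1.33538612e-05]), 'position': array([242.45734635, 575.40477819, 230.21762585]), 'ee_rot': array([ 9.80169187e-01, -1.98159305e-01, -1.44748731e-04,  1.11092576e-03]), 'contact_force': array([-0.18606509, -0.48002273,  0.59740823]), 'wrist_torque': array([0.0252401 , 0.05419094, 0.00174528]), 'grasp_force': 0.0, 'gripper_width': 85.31841349420732}
scene [[462.4, 0.0, 292.6], [0.0, 462.4, 214.2], [0.0, 0.0, 1.0]] [[-0.661, 0.408, -0.63, 1170.799], [0.75, 0.354, -0.558, 525.352], [-0.005, -0.841, -0.541, 536.992], [0.0, 0.0, 0.0, 1.0]]
top [[382.4, 0.0, 275.4], [0.0, 382.4, 210.7], [0.0, 0.0, 1.0]] [[0.023, -0.997, 0.074, 571.692], [-1.0, -0.024, -0.007, 86.467], [0.009, -0.074, -0.997, 889.735], [0.0, 0.0, 0.0, 1.0]]
```

View pics/scene0.png

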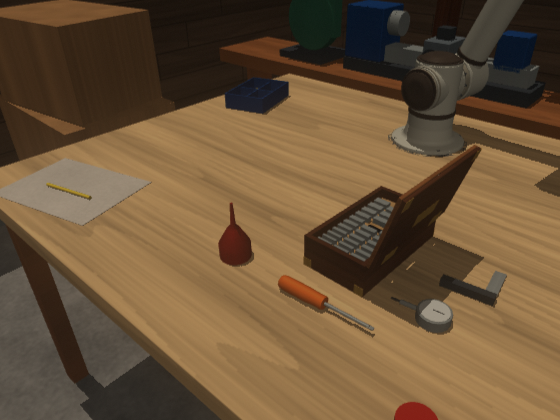

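View pics/top0.png

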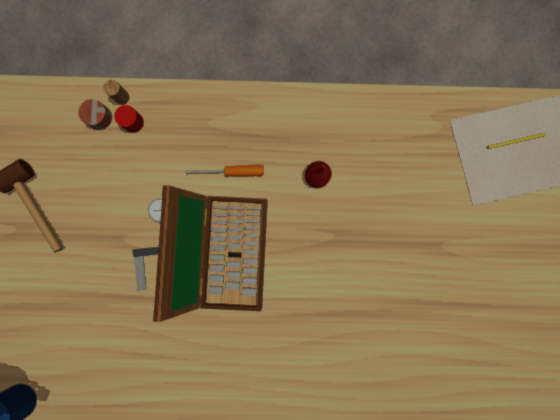

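The scene view shows the case open, with nothing in front of its lip and the lid leaning towards the gauge and square. In the top view the case rim corners are at about (208,197), (267,200), (262,309) and (203,308). The lid's top edge runs from (165,187) to (157,319).

```bash
cat > h.py <<'E'
from bench import *
import cv2,numpy as np
def cast(n,uv,z):
    c=get_calibration(n);K=c["camera_matrix"];T=np.array(c["cam_to_world"])
    d=T[:3,:3]@np.linalg.inv(K)@np.array([*uv,1.]);o=T[:3,3]
    return o+d*(z-o[2])/d[2]
def proj(n,P):
    c=get_calibration(n);K=np.array(c["camera_matrix"]);T=np.linalg.inv(np.array(c["cam_to_world"]))
    q=K@(T[:3,:3]@np.array(P)+T[:3,3]);return q[:2]/q[2]
E
python3 - <<'E'
from h import *
im=cv2.imread("pics/top0.png");cv2.imwrite("pics/crop.png",cv2.resize(im[175:330,140:290],None,fx=3.8,fy=3.8,interpolation=cv2.INTER_CUBIC))
P=[cast("top",p,66) for p in[(208,197),(267,200),(262,309),(203,308)]]
for i in range(4):print(P[i].round(),np.linalg.norm(P[i]-P[(i+1)%4]).round(1))
c,s=sum(P)/4,0
print("ctr",c)
# orange/red checks
hs=cv2.cvtColor(im,cv2.COLOR_BGR2HSV)
E
```

```text
[659. 227.  66.] 127.7
[656.  99.  66.] 232.3
[424. 104.  66.] 124.9
[423. 229.  66.] 236.3
ctr [540.42565285 164.94071185  66.        ]
```

View pics/crop.png

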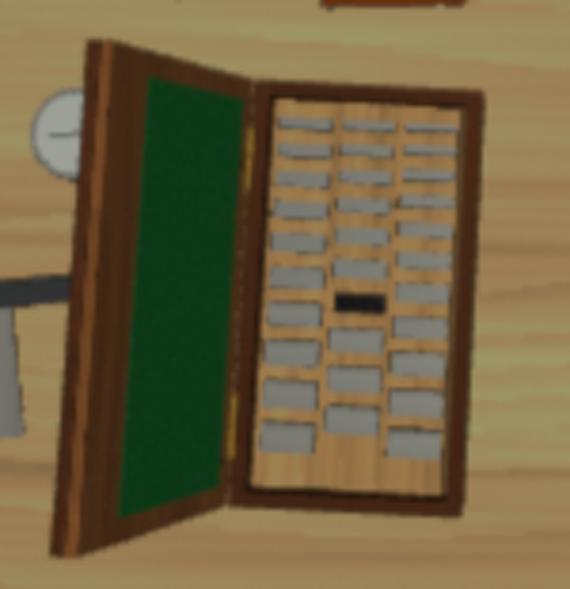

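The crop gives sharper rim corners: front (267.4,199.2) and (261.3,310.8), rear (207.1,196.1) and (200.5,307.4). The lid's inner lip edge runs from (169.5,186) to (160.5,321).

```bash
python3 - <<'E'
from h import *
A,B,C,D=[cast("top",p,66)[:2] for p in[(207.1,196.1),(267.4,199.2),(261.3,310.8),(200.5,307.4)]]
print(A,B,C,D,[np.linalg.norm(x).round(1) for x in(A-B,B-C,C-D,D-A)])
c=(A+B+C+D)/4
w=(A+B)/2-(C+D)/2; w/=np.linalg.norm(w)   # width dir (+x world)
f=np.array([w[1],-w[0]])                  # forward (lip) dir
print("ctr",c,"f",f,"w",w)
H=c-65*f
z=66+152*np.sin(1.85)
L=[cast("top",p,z)[:2] for p in[(169.5,186),(160.5,321)]]
for l in L: print("lip fwd",(l-H)@f,"w",(l-H)@w,"expect",152*np.cos(1.85))
s=read_state();from scipy.spatial.transform import Rotation as R
print(R.from_quat(s["ee_rot"]).as_matrix().round(4))
x=R.from_quat(s["ee_rot"]).as_matrix()[:2,0]
a=np.arctan2(x[1],x[0]);b=np.arctan2(f[1],f[0]);print("yaw x",a,"f yaw",b,"tool roll to align x with f",-(b-a))
print("H",H,"tcp rel H fwd,w",(s["position"][:2]-H)@f,(s["position"][:2]-H)@w)
E
```

```text
[661.20435122 229.07713017] [657.60012878  98.55707464] [419.80651266 105.61491465] [424.11379351 234.41877654] [np.float64(130.6), np.float64(237.9), np.float64(128.9), np.float64(237.2)]
ctr [540.68119654 166.916974  ] f [-0.02610165 -0.99965929] w [ 0.99965929 -0.02610165]
lip fwd -42.49340848983534 w 118.34828190221228 expect -41.88971751732597
lip fwd -41.61766005021619 w -117.92197792808429 expect -41.88971751732597
[[ 9.215e-01 -3.885e-01 -7.000e-04]
 [-3.885e-01 -9.215e-01 -1.800e-03]
 [ 1.000e-04  1.900e-03 -1.000e+00]]
yaw x -0.3989526621300744 f yaw -1.5969009442907858 tool roll to align x with f 1.1979482821607115
H [542.37780397 231.8948281 ] tcp rel H fwd,w -335.65252262910946 -308.75945101800494
```

arm_command(steps=[0,0,0,0.1711,0,0,0,0.1711,0,0,0,0.1711,0,0,0,0.1711,0,0,0,0.1711,0,0,0,0.1711,0,0,0,0.1711,0.02,-0.026,0.003,0,0.02,-0.026,0.003,0,0.02,-0.026,0.003,0,0.02,-0.026,0.003,0,0.02,-0.026,0.003,0,0.02,-0.026,0.003,0,0.02,-0.026,0.003,0,0.02,-0.026,0.003,0,0.02,-0.026,0.003,0,0.02,-0.026,0.003,0,0.02,-0.026,0.003,0,0.02,-0.026,0.003,0,0,0,0,0], grip=0)

```text
clock: 2.6
position: [549.3, 326.2, 194.1]
ee_rot: [-0.697, 0.717, 0.0, -0.001]
contact_force: [-0.1, -0.0, 0.1]
gripper_width: 0.5
grasp_force: 0.0
```

```bash
cat >> h.py <<'E'
H=np.array([542.4,231.9]);f=np.array([-.0261,-.99966]);w=np.array([.99966,-.0261])
def rel():
    s=read_state();p=s["position"]
    print("t",round(s["clock"],2),"fwd %.1f w %.1f z %.1f"%((p[:2]-H)@f,(p[:2]-H)@w,p[2]),"F f/w/z",np.round([s["contact_force"][:2]@f,s["contact_force"][:2]@w,s["contact_force"][2]],1),"grip",s["gripper_width"].round(1))
E
python3 - <<'E'
from h import *
rel();print(read_state()["ee_rot"],read_state()["joints"].round(2))
cv2.imwrite("pics/s1.png",get_image("scene")[:,:,::-1])
E
```

```text
Traceback (most recent call last):
  File "h.py", line 13, in rel
    print("t",round(s["clock"],2),"fwd %.1f w %.1f z %.1f"%((p[:2]-H)@f,(p[:2]-H)@w,p[2]),"F f/w/z",np.round([s["contact_force"][:2]@f,s["contact_force"][:2]@w,s["contact_force"][2]],1),"grip",s["gripper_width"].round(1))
                                                                                                                                                                                                 ^^^^^^^^^^^^^^^^^^^^^^^^
AttributeError: 'float' object has no attribute 'round'
```

arm_command(steps=[0.01,0,0,0,0.01,0,0,0,0.008,0,0,0,0.008,0,0,0,0.008,0,0,0,0.008,0,0,0,0.008,0,0,0,0.008,0,0,0,0.008,0,0,0,0.006,0,0,0,0.005,0,0,0])

```text
clock: 3.98
position: [546.0, 240.4, 195.1]
ee_rot: [-0.698, 0.716, 0.0, -0.0]
contact_force: [0.1, 0.8, 0.4]
gripper_width: 0.0
grasp_force: 0.4
```

```bash
sed -i 's/s\["gripper_width"\].round(1)/s["gripper_width"]/' h.py
python3 - <<'E'
from h import *
rel()
cv2.imwrite("pics/s1.png",get_image("scene")[100:320,230:530,::-1].repeat(2,0).repeat(2,1))
rel()
E
```

```text
t 3.98 fwd -8.6 w 3.4 z 195.1 F f/w/z [-0.8  0.1  0.4] grip 0.046734291311565875
t 4.03 fwd -8.1 w 3.2 z 195.1 F f/w/z [ 0.3  1.  -0.5] grip -0.26766344505148365
```

View pics/s1.png

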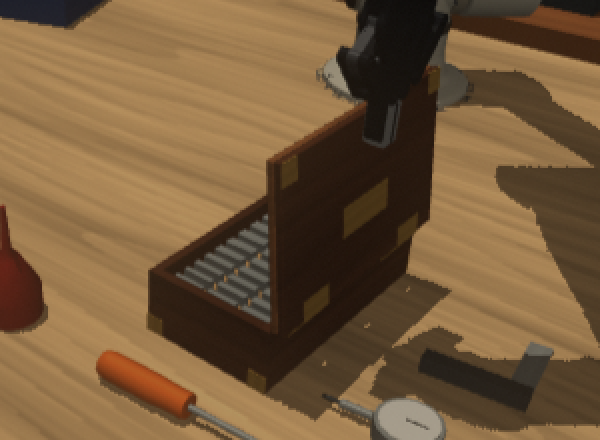

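The lid is just about at balance, so I'll push it past, go over it, and wait in front.

arm_command(steps=[0.006,0,0,0,0.004,0,0,0,-0.02,0,0,0,0,0,-0.05,0,0.054,0,0,0,0.054,0,0,0,0,0,0.035,0,0,0,0.035,0])

```text
clock: 5.03
position: [544.1, 143.3, 175.2]
ee_rot: [-0.698, 0.716, -0.0, 0.001]
contact_force: [-0.5, 1.0, 0.2]
gripper_width: 0.3
grasp_force: 0.0
```

```bash
python3 - <<'E'
from h import *
rel()
cv2.imwrite("pics/s2.png",get_image("scene")[100:320,230:530,::-1].repeat(2,0).repeat(2,1))
rel()
E
```

```text
t 5.03 fwd 88.6 w 4.0 z 175.2 F f/w/z [-1.  -0.5  0.2] grip 0.2750088831411939
t 5.08 fwd 89.6 w 0.7 z 169.5 F f/w/z [ 0.7 -2.2 -3.8] grip -0.06703678455370018
```

View pics/s2.png

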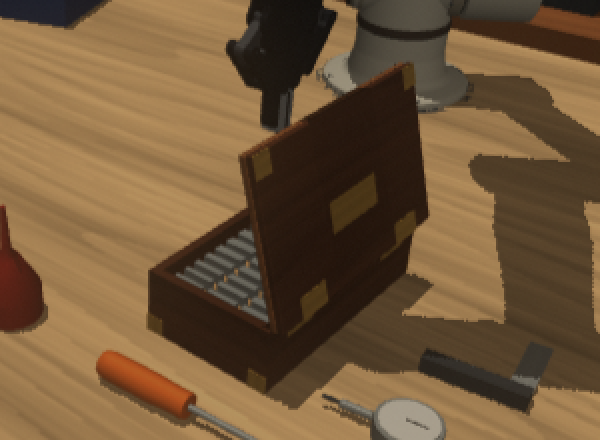

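The lid is falling freely, at about 1.3 rad, and the finger is ready in front of it at pixel (275,125).

arm_command(steps=[0,0,0.01,0,0,0,0,0,0,0,0,0,0,0,0,0,0,0,0,0,0,0,0,0])

```text
clock: 5.82
position: [543.7, 143.1, 165.6]
ee_rot: [-0.698, 0.716, -0.0, 0.0]
contact_force: [0.2, -0.4, -1.0]
gripper_width: 0.2
grasp_force: 0.0
```

```bash
python3 -c "
from h import *
rel();rel()"
```

```text
t 5.83 fwd 88.8 w 3.6 z 165.6 F f/w/z [ 0.4  0.2 -1. ] grip 0.16751397273048313
t 5.83 fwd 88.8 w 3.6 z 165.6 F f/w/z [ 0.4  0.2 -1. ] grip 0.16751397273048313
```

arm_command(steps=[0,0,0,0,0,0,0,0,0,0,0,0,0,0,0,0])

```text
clock: 6.32
position: [543.6, 142.9, 165.2]
ee_rot: [-0.698, 0.716, -0.0, -0.0]
contact_force: [-0.9, -0.6, -0.1]
gripper_width: 0.1
grasp_force: 0.4
```

```bash
python3 - <<'E'
from h import *
rel()
cv2.imwrite("pics/s3.png",get_image("scene")[100:320,230:530,::-1].repeat(2,0).repeat(2,1))
rel()
E
```

```text
t 6.33 fwd 88.9 w 3.5 z 165.2 F f/w/z [ 0.6 -0.9 -0.1] grip 0.09990445097897431
t 6.38 fwd 88.9 w 3.5 z 165.3 F f/w/z [ 0.9 -0.  -0.8] grip 0.2261737934427664
```

View pics/s3.png

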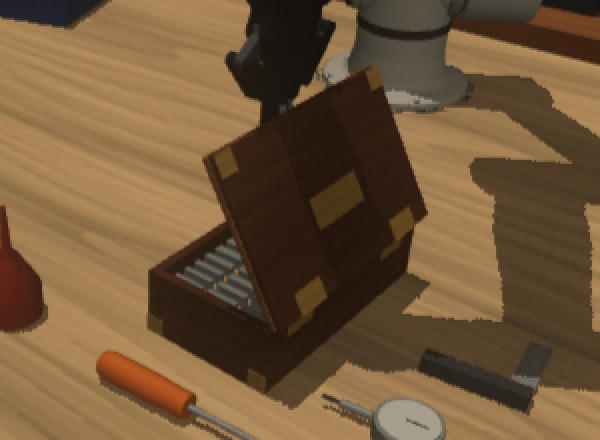

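The lid leans well forward, about 1.05 rad, and is at or near the finger. I'll hold so the catch registers, and compute the angle from the near lip corner, at full-image pixel (332,178).

arm_command(steps=[0,0,0,0,0,0,0,0,0,0,0,0,0,0,0,0,0,0,0,0])

```text
clock: 7.0
position: [543.6, 143.1, 165.3]
ee_rot: [-0.698, 0.716, -0.0, 0.0]
contact_force: [-0.2, -0.7, 0.3]
gripper_width: -0.3
grasp_force: 0.4
```

```bash
python3 - <<'E'
from h import *
rel()
for t in np.arange(.7,1.4,.1):
  P=np.r_[H+f*(152*np.cos(t)-14*np.sin(t))+w*120,66+152*np.sin(t)+14*np.cos(t)]
  print(round(t,2),proj("scene",P).round(),end=" ")
im=get_image("scene")[100:320,230:530,::-1].repeat(2,0).repeat(2,1);cv2.imwrite("pics/s4.png",im)
a=cv2.imread("pics/s3.png");d=cv2.absdiff(a,im).max(2)>30;print("\nmoved px since s3",d.sum())
F=[]
for i in range(6): get_image("wrist");F.append(read_state()["contact_force"][:2]@f)
print(np.round(F,2))
E
```

```text
t 7.0 fwd 88.8 w 3.6 z 165.3 F f/w/z [ 0.7 -0.1  0.3] grip -0.3237604801329719
0.7 [315. 185.] 0.8 [321. 182.] 0.9 [327. 179.] 1.0 [334. 177.] 1.1 [342. 177.] 1.2 [349. 177.] 1.3 [358. 178.] 
moved px since s3 36
[1.57 0.65 1.14 0.61 1.92 0.35]
```

The catch is confirmed: the lid is still at about 1.0 rad with roughly 1 N on the finger. Next I'll lower it along the arc.

arm_command(steps=[0.0041,0,0.0029,0,0.0041,0,0.0029,0,0.0041,0,0.0029,0,0.0038,0,0.0034,0,0.0038,0,0.0034,0,0.0038,0,0.0034,0,0.0035,0,0.0037,0,0.0035,0,0.0037,0,0.0035,0,0.0037,0,0.003,0,0.004,0,0.003,0,0.004,0,0.003,0,0.004,0,0,0,0,0,0,0,0,0])

```text
clock: 9.1
position: [542.5, 98.3, 123.4]
ee_rot: [-0.698, 0.716, -0.001, -0.001]
contact_force: [2.2, -7.9, 4.3]
gripper_width: 0.1
grasp_force: 4.0
```

```bash
python3 - <<'E'
from h import *
rel()
for t in np.arange(.3,.9,.1):
  P=np.r_[H+f*(152*np.cos(t)-14*np.sin(t))+w*120,66+152*np.sin(t)+14*np.cos(t)]
  Q=np.r_[H+f*(152*np.cos(t))+w*120,66+152*np.sin(t)]
  print(round(t,2),proj("scene",P).round(1),proj("scene",Q).round(1))
im=get_image("scene")[140:240,260:410,::-1];cv2.imwrite("pics/s5.png",cv2.resize(im,None,fx=5,fy=5,interpolation=cv2.INTER_CUBIC))
F=[]
for i in range(8): get_image("wrist");F.append(read_state()["contact_force"])
F=np.mean(F,0);print(F[:2]@f,F[2])
E
```

```text
t 9.1 fwd 133.5 w 3.6 z 123.4 F f/w/z [7.9 2.4 4.3] grip 0.09779996896888718
0.3 [299.6 204.2] [297.8 210. ]
0.4 [302.5 198.6] [300.1 204. ]
0.5 [306.1 193.5] [303.1 198.4]
0.6 [310.4 188.9] [306.7 193.4]
0.7 [315.4 184.9] [311.  188.9]
0.8 [321.  181.7] [316. 185.]
0.9 [327.2 179.2] [321.7 181.8]
7.775570736223577 4.099374552482699
```

View pics/s5.png

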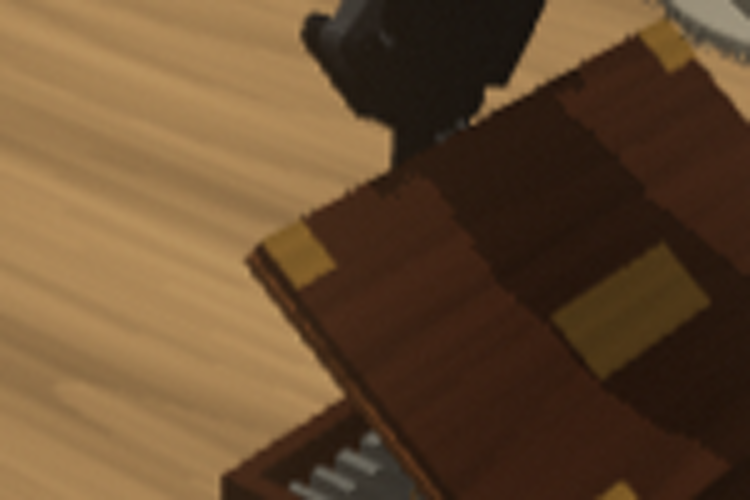

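The lid is at about 0.63 rad (lip corner near (309,192) in the full image), still in contact with the finger at about 8 N. The finger is dragging it down slightly. I'll keep following the arc with the same light compression.

arm_command(steps=[0.0023,0,0.0034,0,0.0023,0,0.0034,0,0.0023,0,0.0034,0,0.0019,0,0.0033,0,0.0019,0,0.0033,0,0.0019,0,0.0033,0,0.0016,0,0.0034,0,0.0016,0,0.0034,0,0.0016,0,0.0034,0,0,0,0,0])

```text
clock: 10.8
position: [541.9, 80.9, 92.4]
ee_rot: [-0.698, 0.716, -0.0, -0.001]
contact_force: [2.2, -7.9, 0.9]
gripper_width: 0.0
grasp_force: 4.1
```

```bash
cat >> h.py <<'E'
def meanF(n=6):
    F=[]
    for i in range(n): get_image("wrist");F.append(read_state()["contact_force"])
    F=np.mean(F,0);print("mean F fwd %.1f w %.1f z %.1f"%(F[:2]@f,F[:2]@w,F[2]))
E
python3 -c "
from h import *
rel();meanF();p=read_state()['position'];print('theta',np.arccos(((p[:2]-H)@f-10.9)/152))"
```

```text
t 10.8 fwd 151.0 w 3.5 z 92.4 F f/w/z [7.9 2.4 0.9] grip 0.042372491256502554
mean F fwd 7.8 w 2.3 z 1.5
theta 0.4006744744847351
```

arm_command(steps=[0.0012,0,0.0036,0,0.0012,0,0.0036,0,0.0012,0,0.0036,0,0.001,0,0.0036,0,0.001,0,0.0036,0,0.001,0,0.0036,0,0,0,0,0])

```text
clock: 11.98
position: [541.7, 73.6, 70.8]
ee_rot: [-0.698, 0.716, -0.0, -0.001]
contact_force: [3.4, -11.7, 0.8]
gripper_width: -0.4
grasp_force: 2.9
```

```bash
python3 -c "
from h import *
rel();meanF();p=read_state()['position'];print('theta',np.arccos(((p[:2]-H)@f-10.9)/152))"
```

```text
t 11.97 fwd 158.2 w 3.4 z 70.8 F f/w/z [11.6  3.7  0.8] grip -0.3746224191162315
mean F fwd 11.6 w 3.0 z 1.2
theta 0.24965861205086234
```

arm_command(steps=[0.0008,0,0.0037,0,0.0008,0,0.0037,0,0.0008,0,0.0037,0,0.0005,0,0.0037,0,0.0005,0,0.0037,0,0.0005,0,0.0037,0,0,0,0,0])

```text
clock: 13.15
position: [541.4, 68.2, 48.5]
ee_rot: [-0.697, 0.717, -0.001, -0.002]
contact_force: [5.7, -18.2, 0.9]
gripper_width: 0.3
grasp_force: 0.0
```

```bash
python3 - <<'E'
from h import *
rel();meanF()
for t in np.arange(0,.25,.05):
  P=np.r_[H+f*(152*np.cos(t)-14*np.sin(t))+w*120,66+152*np.sin(t)+14*np.cos(t)]
  Q=np.r_[H+f*(152*np.cos(t))+w*120,66+152*np.sin(t)]
  print(round(t,2),(5*(proj("scene",P)-[260,160])).round(),(5*(proj("scene",Q)-[260,160])).round())
im=get_image("scene")[160:280,260:410,::-1];cv2.imwrite("pics/s6.png",cv2.resize(im,None,fx=5,fy=5,interpolation=cv2.INTER_CUBIC))
E
```

```text
t 13.15 fwd 163.6 w 3.3 z 48.5 F f/w/z [18.   6.2  0.9] grip 0.25649728877612166
mean F fwd 17.9 w 5.4 z 1.1
0.0 [175. 317.] [175. 349.]
0.05 [177. 300.] [175. 332.]
0.1 [179. 283.] [176. 315.]
0.15 [183. 267.] [178. 298.]
0.2 [187. 251.] [181. 282.]
```

View pics/s6.png

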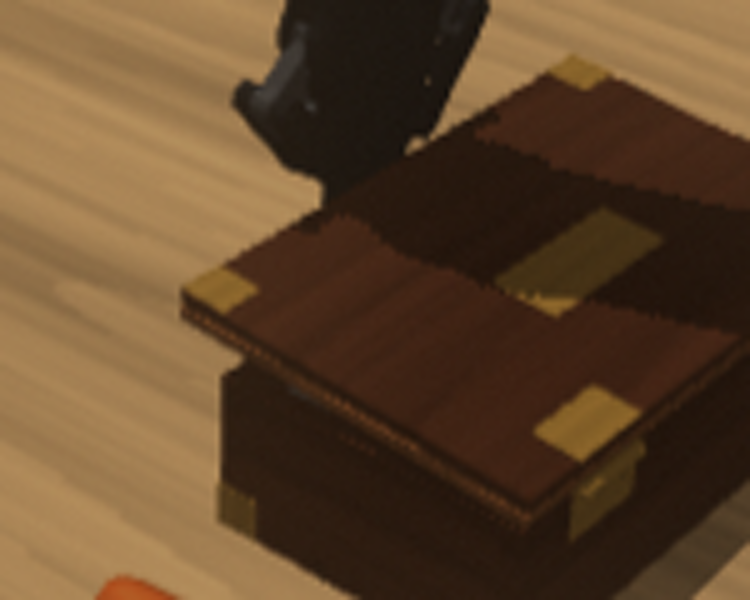

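The lid is at about 0.09 rad (lip corner at (183,293) in the crop), held by friction on the finger. I'll take it the last 14 mm down.

arm_command(steps=[0.0002,0,0.003,0,0.0002,0,0.003,0,0.0002,0,0.003,0,0.0002,0,0.003,0,0,0,0.003,0,0,0,0.002,0,0,0,0,0])

```text
clock: 14.38
position: [539.0, 66.4, 31.1]
ee_rot: [-0.697, 0.717, 0.001, -0.005]
contact_force: [1.1, -20.6, 2.0]
gripper_width: -0.1
grasp_force: 0.0
```

```bash
python3 -c "
from h import *
rel();meanF()"
```

```text
t 14.38 fwd 165.5 w 0.9 z 31.1 F f/w/z [20.6  1.6  2. ] grip -0.09683381814750658
mean F fwd 19.5 w 1.8 z 2.4
```

```bash
python3 - <<'E'
from h import *
im=get_image("scene")[160:280,260:410,::-1];cv2.imwrite("pics/s7.png",cv2.resize(im,None,fx=5,fy=5,interpolation=cv2.INTER_CUBIC))
E
```

```text
(no output)
```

View pics/s7.png

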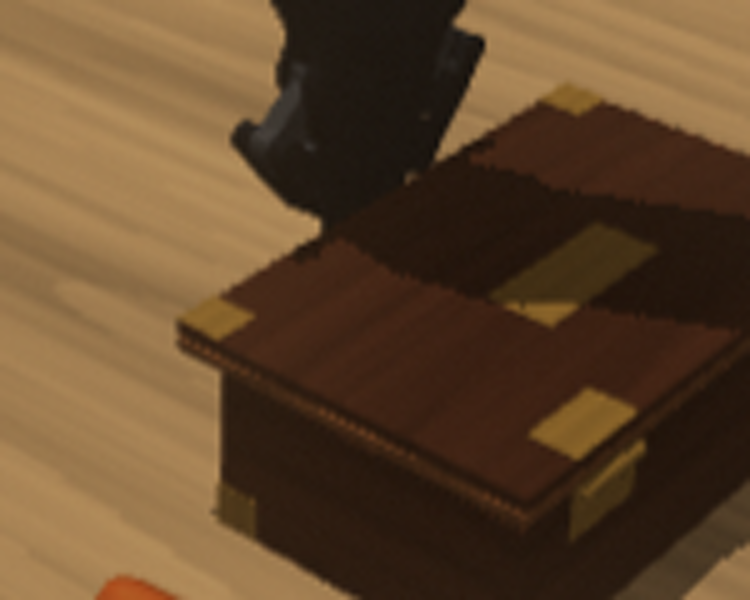

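The lid now lies level on the case rim (corner at (178,323)), so it is shut. I'll press down a touch more and draw the finger away.

arm_command(steps=[0,0,0.002,0,0,0,0.002,0,0.001,0,0.001,0,0.001,0,0,0,0.001,0,0,0,0.002,0,0,0,0.01,0,0,0,0.02,0,0,0,0.02,0,0,0,0,0,-0.03,0,0,0,-0.03,0,0,0,0,0,0,0,0,0,0,0,0,0])

```text
clock: 16.48
position: [539.5, 15.7, 86.1]
ee_rot: [-0.698, 0.716, 0.001, -0.001]
contact_force: [0.1, -0.5, 0.4]
gripper_width: 0.2
grasp_force: 0.0
```

```bash
python3 - <<'E'
from h import *
rel();meanF(2)
im=get_image("scene")[160:280,260:410,::-1];im=cv2.resize(im,None,fx=5,fy=5,interpolation=cv2.INTER_CUBIC)
a=cv2.imread("pics/s7.png");d=cv2.absdiff(a,im).max(2)>40;print("lid-front edge change px",d[300:560,170:560].sum())
cv2.imwrite("pics/s8.png",im)
E
```

```text
t 16.48 fwd 216.2 w 2.8 z 86.1 F f/w/z [0.5 0.1 0.4] grip 0.17233743052997824
mean F fwd -0.0 w 0.5 z 0.4
lid-front edge change px 249
```

View pics/s8.png

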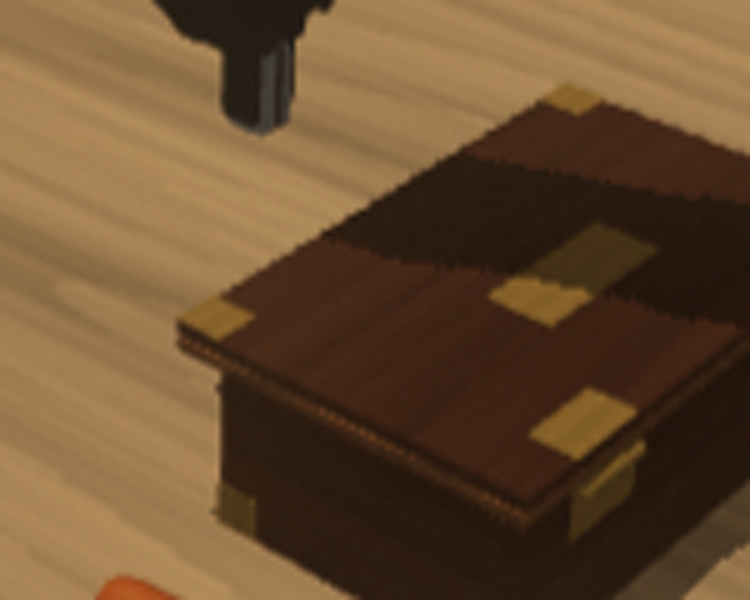

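The lid is shut, with its corner still at (178,323), and the finger is clear of it.

```bash
python3 -c "
from bench import *
print(job_done())"
```

```text
the job is handed in; nothing more can be done
None
```

I tipped the lid past balance, caught it on the finger at about 1.0 rad, and lowered it at about 0.2–0.3 rad/s until it lay fully shut. The job was handed in at about 16.6 s with the finger clear and the other four things untouched; the interface gave no verdict back.

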